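# Settle the pulleys on the rollers and pack the van toolbox

### The arm

A 7-joint arm with a two-finger parallel gripper is mounted at the origin on the work surface. World frame = base frame: x ahead of the robot, y to its left, z up, the work surface at z = 0. Lengths are in m, angles in rad, forces in N, time in s.
With the tool pointing down it reaches from about 0.425 to 0.825 m from the base axis. Payload 3.6 kg.
Tool frame: the origin (TCP) lies where the fingers leave the gripper's body, on its centre line; the fingertips stand 73 mm ahead of it and the grasp point (between the pads) lies 54 mm ahead of it; x points along the fingers, y is the direction in which the jaws open and shut, and the axes are right-handed (so a half turn about x gives the same grasp; the last joint's range is limited). The gripper opens to 85 mm and grips with 20 to 120 N. Pads are 22 mm wide; open, the fingers measure 114 mm over their backs; the gripper's body (76 mm by 85 mm) begins 54 mm behind the grasp point. The pads swing forward as they close: fully open they stand 13 mm farther back than shut.
Start: joints at [-1.222, 0.615, -0.013, 1.423, 0.008, 1.103, -0.04], TCP at [0.238, 0.605, 0.304] pointing down, gripper open.
Joint ranges: [-3.12, 3.12], [-0.3, 2.06], [-1.34, 1.32], [0.26, 2.42], [-1.36, 4.5], [0.01, 1.98], [-2.84, 2.84]. Speed limits (rad/s): [2.79, 2.79, 3.14, 3.14, 3.14, 3.14, 3.14].

### API

Orientations are given as a unit quaternion [x, y, z, w].
In Python, from station import arm, snapshot, camera_info, ticket gives the robot as it stands. Calls block until the motion is done:
- arm.movep(position, orientation): joint-space move of the TCP to a pose.
- arm.line_to(position, velocity=0.15, ori=None): straight line of the TCP; ori=None keeps the orientation; velocity is the mean speed in m/s.
- arm.move_j(angles): joint-space move.
- arm.move_gripper(opening, effort=None): opening from 0.0 (shut) to 1.0 (fully open); effort is the grip in N (None keeps the last); returns when the fingers have stopped.
- arm.pause(seconds).
- arm.ik(position, orientation): joint angles nearest the present ones, or None.
- snapshot(name): name is "side" or "top"; returns the picture (420x560x3 uint8, blue, green, red); there is no depth.
- camera_info(name): a dict with "fx", "fy", "cx", "cy" (pixels), "dist_coeffs" ([k1, k2, p1, p2, k3] as OpenCV has them; the pictures are not rectified), "R" (3x3) and "t" (3): a world point X has camera coordinates R X + t. Camera axes: x right, y down, z forward; pixel columns grow to the right and rows downward; lengths in m; the calibration is good to about 2 mm. A picture is of the moment at which its call begins. camera_info takes no time and is no camera call.
A pose or a line that the arm cannot do raises arm.MotionError and nothing moves.
- ticket.finish_job(): hands the job in, once; it reports no verdict.
Readings, each from a call of its own:
- arm.read_time(): time.
- arm.read_joint_positions(): joint angles.
- arm.read_dq(): joint speeds.
- arm.read_effort(): joint torques, N m.
- arm.read_tool_pos(): TCP position.
- arm.read_eef_rot(): TCP orientation.
- arm.read_ft_force(): force on the tool from outside, world axes, zero at the start.
- arm.read_wrist_torque(): the same for the moment, N m.
- arm.read_opening(): opening from 0.0 (shut) to 1.0 (fully open).
Only numpy, scipy, OpenCV 4.12 (cv2) and the standard library are available. Lean on these libraries where they do the work, as an engineer would, in place of code of your own. Each camera call takes 0.05 s, during which the arm holds its last target.

### The job

Pull the paddle handle to unlatch the blue toolbox and raise its lid until it stays wide open. Set each pulley from the wooden rack on the red roller stand, let it come to rest with its heavy (yellow-dot) side down, and move it that way down into the rubber cradle of the toolbox, axle along the box's length; also put the orange tin in one of the two front bins of the box. Then shut the lid until it latches, and leave the mug where it is.

Things in the scene. Friction and masses are not known exactly. Their poses are not given: they have to be found in the camera images.
- toolbox: blue toolbox fixed to the bench, 200 (x) by 330 (y) by 115 mm tall without lid, walls 5 mm. Origin: centre of underside; x points to its hinge side, y along its length. A rubber V cradle runs along y: a pulley in it has its centre at x 35, z 58 mm. A divider at x -22 mm and partitions at y -30 and 30 mm (tops at z 60 mm) fence off two front bins (70 by 128 mm, floor at z 30) and the latch striker between them
- slot0 (a point): place for a pulley in the box's cradle: where its centre is when seated (58 mm above the box's underside), at box y = +104 mm; the axle lies along the box's y. Any of the three places may be used by any pulley
- slot1 (a point): the same, at box y = 0
- slot2 (a point): the same, at box y = -104 mm
- bin_left (a point): centre of the floor of the front bin at box y = +96 mm, box x = -60 mm; the floor is 30 mm above the underside
- bin_right (a point): centre of the floor of the front bin at box y = -96 mm
- lid (a joint): lid angle in rad: 0 shut, 1.95 fully open (leaning back). The lid is a 45 mm deep blue crown, 0.5 kg; its stiff hinge holds it at any angle (about 6 N at the front edge to lift, 1 N to lower). While latched it cannot be raised more than about 0.02 rad. The latch claw hangs 37 mm below the middle of its front part, so open it to about 1.8 to make room above the box
- lid_hinge (a point): middle of the lid's hinge line, at the rear top edge of the box (115 mm above its underside), axis along the box's y. It is part of the lid: with the lid shut its axes are those of the box
- lid_push (a point): point on top of the lid near its left front corner, where it can be pressed shut: 180 mm in front of the lid's hinge line, 115 mm left of its middle and, with the lid shut, 45 mm above the hinge and 160 mm above the bench
- paddle (a joint): paddle angle, rad: 0 at rest, 0.6 fully pulled (stop); springs back by itself (2 N at the lip to start, 5 N at the stop). The latch is free above about 0.2. When the lid is pressed shut the claw snaps over the striker by itself (under 10 N at the lid's front edge) and the paddle returns to 0
- paddle_grip (a point): middle of the steel paddle's front lip: 40 mm wide (box y), 22 long, 14 thick, 145 mm above the bench at rest, in a recess in the lid's front edge (130 mm wide, open in front and above, floor 27 mm below). The paddle's hinge is 42 mm behind, the lid hinge 182 mm behind and 30 mm below. Pulled up it turns (0.6 rad at most), then lifts the lid. Pinched lightly across its width it pivots between the fingers
- rollers: red roller stand fixed to the bench, base 90 mm (x) by 120 mm (y); two side plates 54 mm high, at y = -48 and +48 mm, each carry two small steel rollers. Origin: centre of its underside; its y axis is the direction the axle must lie in (either way round)
- rollers_axle (a point): where a pulley's centre is when its axle stubs rest on the four rollers, 66 mm above the bench. The rollers catch an axle up to 8 mm off in x, and it may be 5 mm off along y. Released there, the pulley swings and comes to rest within a few seconds with its heavy side down
- rack: plywood rack fixed to the bench on which the pulleys stand at first, 110 mm (x) by 320 mm (y), a wooden V trough along its y; origin: centre of its underside. The pulleys stand at its y = -104, 0 and +104 mm, axles along its y, their centres 66 mm above the bench
- tin_center (a point): square orange tin of shims with a black lid, 44 by 44 mm, 40 mm tall, 0.12 kg; the point is at its centre, half-way up; x and y are square to its sides. It stands on the bench near the roller stand, on the robot's side; it may lie in the bin in any way
- mug: white mug, 76 mm diameter, 90 mm tall; not to be moved
- pulley0_center (a point): aluminium belt pulley standing on its rim: 96 mm diameter, 34 mm thick between flat faces, 0.45 kg, a 12 mm axle stub on each side (86 mm over the ends). The point is its centre, on the axle; its y axis runs along the axle. Grip it across the faces about 32 mm straight above the centre, clear of the stubs. 2 or 3 pulleys are there; an absent one reads None
- pulley0_heavy (a point): point inside this pulley's heavy side, 32 mm from its centre; a yellow dot (22 mm) on both faces marks that side
- pulley1_center (a point): another pulley, the same as pulley0, its centre
- pulley1_heavy (a point): point inside this pulley's heavy side, 32 mm from its centre; a yellow dot (22 mm) on both faces marks that side
- pulley2_center (a point): another pulley, the same as pulley0, its centre
- pulley2_heavy (a point): point inside this pulley's heavy side, 32 mm from its centre; a yellow dot (22 mm) on both faces marks that side
Things that resemble listed ones, but are neither listed nor needed, are in the scene too. There is more than one size of the part that bears tin_center; the job needs the smaller.

How it is judged:
By the outcome, as a careful person would: the job done as asked, in the order asked, and still so for the second after the job is handed in, with the robot touching nothing.
Of pulley0, pulley1, pulley2 only 2 to 3 are there at a start; the rules pass over those that are not, and their reading is None.
At some moment in a run one of tin may be knocked a few centimetres aside while the robot is not near it.
It also fails if it takes over 210 s, if anything falls off the work surface, if the arm or the gripper's body presses on something with over 40 N, if the wrist force passes 120 N, or if a joint passes its speed limit or range.

## Working session

There is one attempt and no reset: what is moved stays moved. The work goes in short steps, each a Python script; the robot and the scene stay as the last script left them, time stands still between calls to the robot, and variables do not carry over. Pictures are saved under pics/ and viewed, and the job is handed in when it is done.

```bash
mkdir -p pics; ls
python3 - <<'E'
from station import arm, snapshot, camera_info, ticket
import cv2
for n in("side","top"):
    im=snapshot(n); cv2.imwrite(f"pics/{n}0.png",im)
    c=camera_info(n); print(n,c)
print(arm.read_time(),arm.read_tool_pos(),arm.read_eef_rot(),arm.read_opening())
E
```

```text
pics
side {'fx': 452.2240855386077, 'fy': 452.2240855386077, 'cx': 285.3898975842909, 'cy': 203.1657469922002, 'dist_coeffs': array([-0.00239255,  0.        ,  0.        ,  0.        ,  0.        ]), 'R': array([[ 0.93026287, -0.36657994,  0.01517013],
       [-0.2112323 , -0.56893103, -0.79479456],
       [ 0.2999865 ,  0.73616345, -0.60668894]]), 't': array([-0.41174373,  0.19100168,  1.13283794])}
top {'fx': 454.9157670534491, 'fy': 454.9157670534491, 'cx': 277.8854831042361, 'cy': 213.69843114424557, 'dist_coeffs': array([0.01377027, 0.        , 0.        , 0.        , 0.        ]), 'R': array([[ 0.15365711, -0.98811863, -0.00332506],
       [-0.96591097, -0.14949252, -0.21134799],
       [ 0.20833982,  0.03568683, -0.97740522]]), 't': array([-0.04503688,  0.48935374,  1.05202613])}
0.1 [0.23775304 0.60440237 0.30288474] [ 0.13093311  0.69487943 -0.13251267  0.69457864] 0.9981867170285841
```

View pics/side0.png

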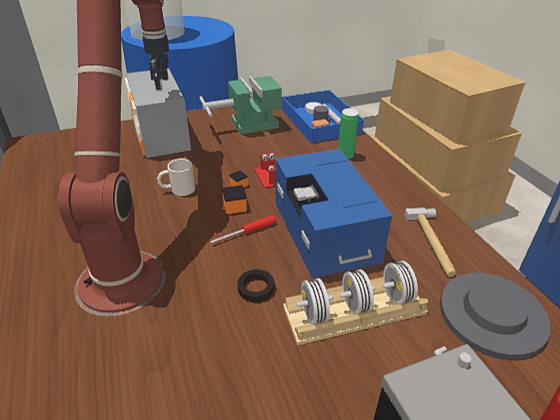

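View pics/top0.png

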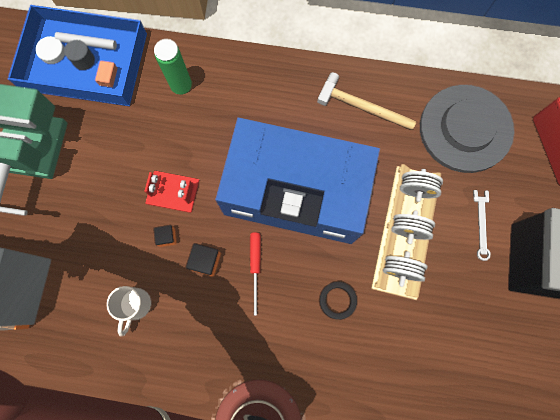

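The top view shows the toolbox around (298,180), the roller stand at (172,190), the rack with 3 pulleys at (410,230), and the mug at (128,303). There are three orange candidates: a small one at (165,235), a larger one at (203,259), and an orange block in the blue tray at (105,73). I'll enlarge these before measuring.

```bash
cat > h.py <<'E'
import numpy as np, cv2
from station import arm, snapshot, camera_info, ticket
from scipy.spatial.transform import Rotation as Rot
CI={n:camera_info(n) for n in("side","top")}
def K(c): return np.array([[c['fx'],0,c['cx']],[0,c['fy'],c['cy']],[0,0,1.]])
def ray(n,uv):
    c=CI[n]; p=cv2.undistortPoints(np.array(uv,float).reshape(-1,1,2),K(c),c['dist_coeffs']).reshape(-1,2)
    R=c['R'];o=-R.T@c['t']; d=np.c_[p,np.ones(len(p))]@R
    return o,d
def onz(n,uv,z):
    o,d=ray(n,uv); s=(z-o[2])/d[:,2]; return o+d*s[:,None]
def proj(n,X):
    c=CI[n]; X=np.array(X,float).reshape(-1,3)
    return cv2.projectPoints(X,cv2.Rodrigues(c['R'])[0],c['t'],K(c),c['dist_coeffs'])[0].reshape(-1,2)
def tri(uvt,uvs):
    A=[];b=[]
    for n,uv in(("top",uvt),("side",uvs)):
        o,d=ray(n,uv); d=d[0]/np.linalg.norm(d[0]); P=np.eye(3)-np.outer(d,d); A.append(P);b.append(P@o)
    return np.linalg.lstsq(np.vstack(A),np.hstack(b),rcond=None)[0]
def crop(n,im,x0,y0,x1,y1,k,f):
    c=cv2.resize(im[y0:y1,x0:x1],None,fx=k,fy=k,interpolation=cv2.INTER_CUBIC); cv2.imwrite(f"pics/{f}.png",c)
E
python3 - <<'E'
from h import *
t=cv2.imread("pics/top0.png");s=cv2.imread("pics/side0.png")
crop("top",t,140,105,390,255,3,"t_box"); crop("top",t,365,150,455,310,3.7,"t_rack"); crop("side",s,210,140,400,280,4,"s_box"); crop("side",s,275,250,435,350,5,"s_rack")
crop("top",t,140,165,230,285,5,"t_tin")
E
```

```text
(no output)
```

View pics/t_box.png

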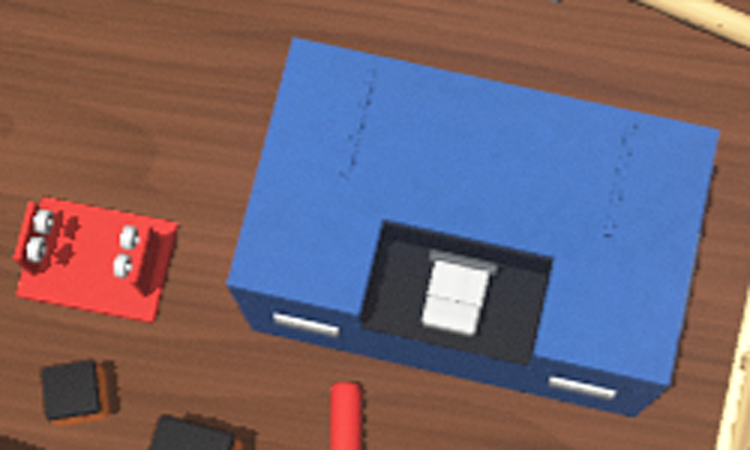

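View pics/t_rack.png

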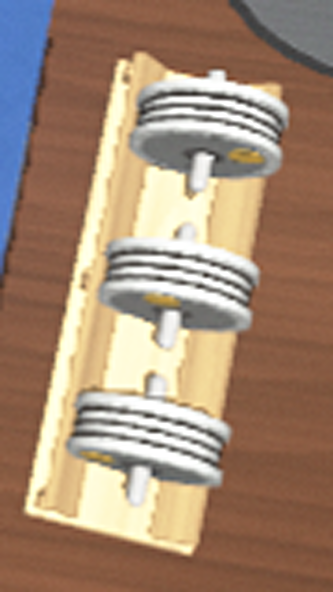

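View pics/t_tin.png

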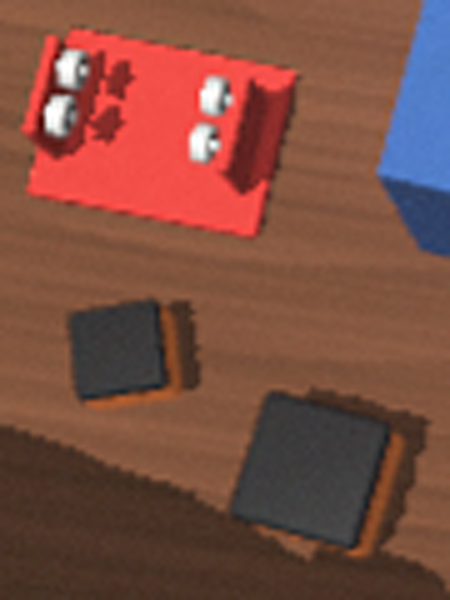

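View pics/s_box.png

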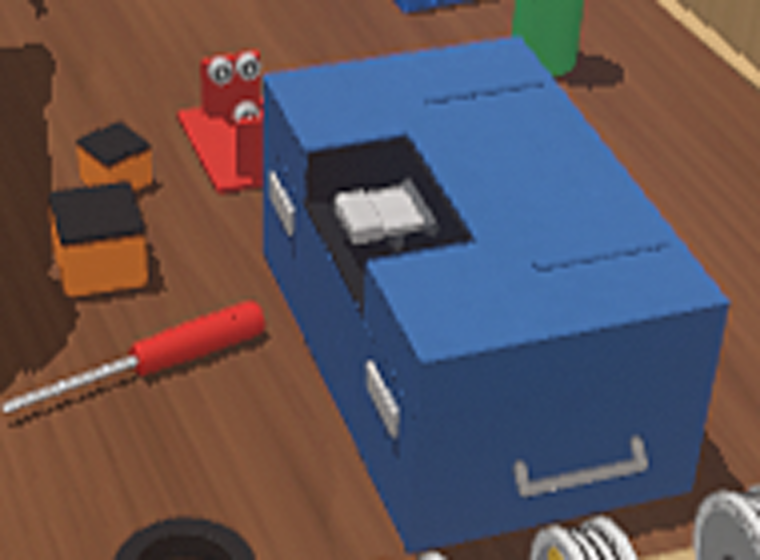

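View pics/s_rack.png

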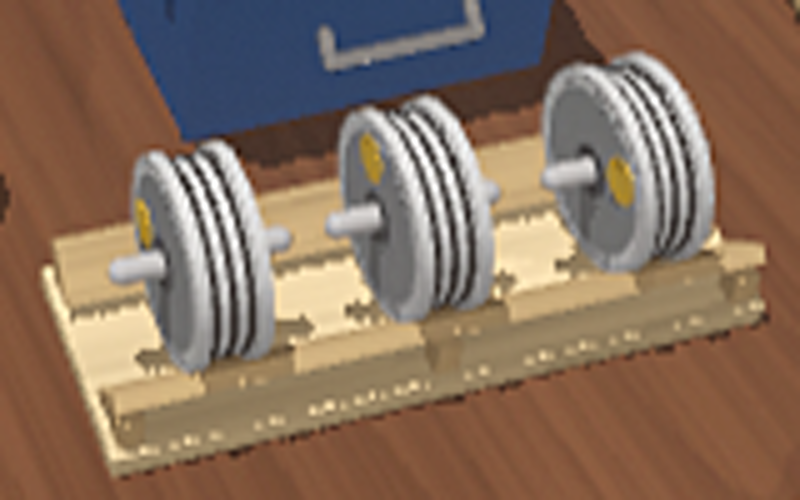

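The three orange candidates are (165,235), with a top about 20 px wide, (203,259), about 28 px wide, and the block in the tray at (105,73), which has no black lid and is not near the stand. The smaller one at (165,235) fits the description, and I'll check its size next. Now I'll measure everything.

Run:
```python
from h import *
t=cv2.imread("pics/top0.png");s=cv2.imread("pics/side0.png")
def un(x0,y0,k,P): return (np.array(P,float)+.5)/k-.5+[x0,y0]
def sub(im,P,w=3):
    g=cv2.cvtColor(im,cv2.COLOR_BGR2GRAY); return cv2.cornerSubPix(g,np.float32(P).reshape(-1,1,2),(w,w),(-1,-1),(3,30,.01)).reshape(-1,2)
def fit(local,world):
    a=np.array(local)[:,:2];b=np.array(world)[:,:2];ca=a.mean(0);cb=b.mean(0)
    H=(a-ca).T@(b-cb); th=np.arctan2(H[0,1]-H[1,0],H[0,0]+H[1,1]); c,sn=np.cos(th),np.sin(th);R=np.array([[c,-sn],[sn,c]])
    tt=cb-R@ca; return tt,th,np.linalg.norm((a@R.T+tt)-b,axis=1)
# box lid top corners: order RL, RR, FL, FR ; box y left=+
P=un(140,105,3,[(293,38),(718,130),(229,287),(667,385)]);Pt=sub(t,P);print(P,Pt)
L=[(.1,.165),(.1,-.165),(-.1,.165),(-.1,-.165)]
for q in(P,Pt): print("box top",fit(L,onz("top",q,.160)))
Q=un(210,140,4,[(520,38),(727,303),(265,75),(420,360)]);Qs=sub(s,Q);print(Q,Qs)
for q in(Q,Qs): print("box side",fit(L,onz("side",q,.160)))
for a,b in zip(Pt,Qs): print(tri(a,b))
# tins: top face corners
for nm,C,h in(("small",[(68,313),(155,299),(167,386),(82,401)],.04),("big",[(270,390),(390,428),(355,548),(231,512)],.055)):
    w=onz("top",un(140,165,5,C),h); print(nm,w.mean(0),[np.linalg.norm(w[i]-w[(i+1)%4]) for i in range(4)],np.degrees(np.arctan2(*(w[1]-w[0])[[1,0]])))
# roller base corners (z unknown ~ .006..)
C=un(140,165,5,[(68,28),(298,70),(258,236),(28,192)])
for z in(0,.01,.02):
    w=onz("top",C,z); print("roller",z,w.mean(0),[np.linalg.norm(w[i]-w[(i+1)%4]) for i in range(4)],np.arctan2(*(w[0]-w[1])[[1,0]]))
# roller pts
rt=un(140,165,5,[(72,68),(61,116),(215,96),(205,143)]); print(onz("top",rt,.05))
# rack
C=un(365,150,3.7,[(120,58),(283,85),(192,553),(25,511)])
for z in(0,.015,.03):
    w=onz("top",C,z); print("rack",z,w.mean(0),[np.linalg.norm(w[i]-w[(i+1)%4]) for i in range(4)],np.arctan2(*(w[0]-w[3])[[1,0]]))
# axle ends: far, near
A=un(365,150,3.7,[(216,75),(198,188),(185,231),(169,342),(156,379),(136,499)])
w=onz("top",A,.066);print("axle",w)
for i in(0,2,4): print((w[i]+w[i+1])/2, np.linalg.norm(w[i]-w[i+1]))
# paddle
pp=un(140,105,3,[(428,262),(488,262),(422,325),(475,335)]); print("pad",onz("top",pp,.152))
```

```text
[[237.33333333 117.33333333]
 [379.         148.        ]
 [216.         200.33333333]
 [362.         233.        ]] [[237.46045 116.65337]
 [380.23636 149.78479]
 [215.3621  199.64542]
 [363.20612 233.28665]]
box top (array([ 0.56441734, -0.00404999]), np.float64(-0.07220218772473105), array([0.00039552, 0.00080025, 0.00202888, 0.00168478]))
box top (array([ 0.56416324, -0.00509435]), np.float64(-0.08100300412981604), array([0.00188332, 0.00252228, 0.00014297, 0.00199374]))
[[339.625 149.125]
 [391.375 215.375]
 [275.875 158.375]
 [314.625 229.625]] [[339.57822 148.31398]
 [391.89752 215.29613]
 [275.875   158.375  ]
 [315.06808 230.15053]]
box side (array([ 0.55994074, -0.00868225]), np.float64(-0.0794562836319353), array([0.00311258, 0.00170866, 0.00214472, 0.00322271]))
box side (array([ 0.56083497, -0.00817166]), np.float64(-0.07508615672657168), array([0.00100135, 0.00119591, 0.00219203, 0.00071939]))
[0.67700803 0.15383011 0.15760311]
[ 0.64834912 -0.17848185  0.15873306]
[0.47780198 0.16834619 0.15574506]
[ 0.45190725 -0.16232217  0.15774877]
small [0.39929546 0.2984942  0.04
[... 1562 characters left out ...]
21118), np.float64(0.32382251777280185), np.float64(0.10903872733104115), np.float64(0.3160489909255578)] -0.09567859234822684
axle [[ 0.64978076 -0.30325063  0.066     ]
 [ 0.5713839  -0.29845969  0.066     ]
 [ 0.54153058 -0.29274475  0.066     ]
 [ 0.46765781 -0.28927602  0.066     ]
 [ 0.44274523 -0.28333975  0.066     ]
 [ 0.36565531 -0.27808274  0.066     ]]
[ 0.61058233 -0.30085516  0.066     ] 0.0785431160682732
[ 0.50459419 -0.29101039  0.066     ] 0.07395415825853716
[ 0.40420027 -0.28071124  0.066     ] 0.07726896186417798
pad [[ 0.51954608  0.02468291  0.152     ]
 [ 0.52634386 -0.01930076  0.152     ]
 [ 0.47158722  0.021785    0.152     ]
 [ 0.47011406 -0.01776575  0.152     ]]
```

The small tin measures about 43 mm and the big one about 60 mm, so tin_center is the one at (165,235). The box, rack and roller poses agree across both views. Next I'll move above the paddle.

```bash
cat >> h.py <<'E'
BOX=np.array([.5628,-.0058]);BY=-.077
ROL=np.array([.5187,.310]);RY=-.037
RACK=np.array([.5065,-.291]);AX=-.0966   # axle direction angle
def bx(x,y,z=0):
    c,s=np.cos(BY),np.sin(BY); return np.array([BOX[0]+c*x-s*y,BOX[1]+s*x+c*y,z])
def tq(psi):
    x=np.array([0,0,-1.]);y=np.array([np.cos(psi),np.sin(psi),0]); return Rot.from_matrix(np.c_[x,y,np.cross(x,y)]).as_quat()
def best(pos,psi):
    b=None;j0=np.array(arm.read_joint_positions())
    for k in(-1,0,1):
        p=psi+k*np.pi
        if abs(k)==1 and False: continue
        j=arm.ik(list(pos),list(tq(p)))
        if j is None: continue
        d=np.abs(np.array(j)-j0).max()+.3*abs(j[6])
        if b is None or d<b[0]: b=(d,p,np.array(j))
    return b
def st(m=""): print(m,"t=%.2f"%arm.read_time(),np.round(arm.read_tool_pos(),4),"F",np.round(arm.read_ft_force(),1),"op %.2f"%arm.read_opening())
G=np.array([0,0,.054])
PB=np.pi/2+BY
E
python3 - <<'E'
from h import *
q=arm.read_eef_rot(); print(Rot.from_quat(q).as_matrix().round(3))
for nm,p,psi in(("pad",bx(-.082,0,.145)+G,PB),("r",[*ROL,.1+.054],np.pi/2+RY),("rk",[.404,-.281,.152],AX),("rk2",[.61,-.301,.152],AX),("open",bx(.192,0,.33),PB),("close",bx(.23,.115,.40),PB),("closeA",bx(.23,.115,.40),0),("slot2",bx(.035,-.104,.144),PB),("tin",[.399,.298,.08],np.radians(108))):
    b=best(p,psi); print(nm,None if b is None else (b[1],b[2].round(2)))
st()
arm.line_to([.238,.605,.36],velocity=.25); st()
arm.move_gripper(.72,effort=25); st()
b=best(bx(-.082,0,.26),PB); arm.movep(list(bx(-.082,0,.26)),list(tq(b[1]))); st()
cv2.imwrite("pics/s1.png",snapshot("side")); cv2.imwrite("pics/t1.png",snapshot("top"))
E
```

```text
[[-0.001  0.366  0.931]
 [-0.002  0.931 -0.366]
 [-1.    -0.002 -0.   ]]
pad (-1.6477963267948965, array([-0.48,  0.58,  0.65,  2.04, -0.55,  0.7 , -1.13]))
r (1.5337963267948966, array([-0.52,  0.72, -0.09,  1.71,  0.09,  0.71,  0.88]))
rk (-0.0966, array([ 0.17,  0.68,  0.6 ,  2.05, -0.66,  0.62,  1.13]))
rk2 (-0.0966, array([ 0.19,  0.86,  0.44,  1.49, -0.43,  0.89,  0.67]))
open (-1.6477963267948965, array([-0.31,  0.89,  0.82,  1.01, -0.61,  1.45, -1.28]))
close (1.4937963267948966, array([-0.15,  0.92,  0.05,  0.54, -0.04,  1.68,  1.37]))
closeA (0.0, array([-0.22,  0.93,  0.35,  0.55, -0.28,  1.69, -0.04]))
slot2 (4.63538898038469, array([-0.23,  0.82,  0.66,  1.75, -0.67,  0.81, -0.89]))
tin (np.float64(1.8849555921538759), array([-0.6 ,  0.74, -0.12,  2.05,  0.24,  0.36,  0.97]))
 t=0.10 [0.2378 0.6044 0.3029] F [ 0.5 -1.  -0.5] op 1.00
 t=0.47 [0.2381 0.6052 0.3612] F [-0.1 -0.2 -0.7] op 1.00
 t=0.84 [0.2379 0.6048 0.3591] F [-0.5 -0.1 -0.4] op 0.72
 t=3.19 [0.4814 0.0016 0.2599] F [-0.1 -0.4 -0.6] op 0.72
```

Run:
```python
from h import *
t=cv2.imread("pics/t1.png");s=cv2.imread("pics/s1.png")
a=cv2.resize(s[120:290,200:420],None,fx=1.8,fy=1.8);b=cv2.resize(t[100:270,190:400],None,fx=1.8,fy=1.8)
cv2.imwrite("pics/c1.png",np.hstack([a,b]))
```

```text
(no output)
```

View pics/c1.png

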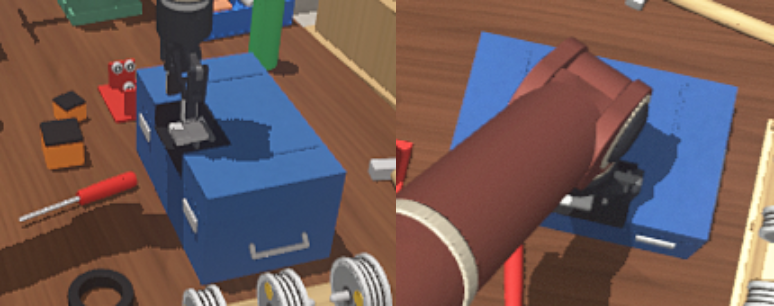

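The fingers straddle the paddle in the side view. Now I'll descend, pinch, and pull along the paddle arc.

Run:
```python
from h import *
arm.line_to(list(bx(-.082,0,.200)),velocity=.15); st("down")
arm.move_gripper(0.3,effort=30); st("grip")
def lip(a,f):
    # lid frame rel hinge
    x=-.140-.042*np.cos(f); z=.030+.042*np.sin(f)
    X=x*np.cos(a)+z*np.sin(a); Z=-x*np.sin(a)+z*np.cos(a)
    return bx(.1+X,0,.115+Z)
for f in(.2,.4,.5):
    arm.line_to(list(lip(0,f)+G+[0,0,.001]),velocity=.06); st("f%.1f"%f)
for a in(.1,.2):
    arm.line_to(list(lip(a,.5)+G),velocity=.08); st("a%.1f"%a)
cv2.imwrite("pics/s2.png",snapshot("side"))
```

```text
down t=3.84 [4.814e-01 4.000e-04 2.003e-01] F [-0.6  0.5 -0.3] op 0.72
grip t=4.16 [0.4817 0.0009 0.2011] F [-0.5  2.1  6.6] op 0.46
f0.2 t=4.45 [0.482  0.001  0.2081] F [ 2.1  0.7 -5. ] op 0.46
f0.4 t=4.74 [0.4836 0.0008 0.2165] F [-0.4  3.1 -4.4] op 0.46
f0.5 t=4.99 [0.4847 0.0007 0.22  ] F [-3.6  5.2 -3.3] op 0.46
a0.1 t=5.36 [4.904e-01 3.000e-04 2.369e-01] F [-6.8  6.   1.1] op 0.46
a0.2 t=5.74 [ 4.984e-01 -4.000e-04  2.540e-01] F [-5.3  4.8  0.6] op 0.46
```

View pics/s2.png

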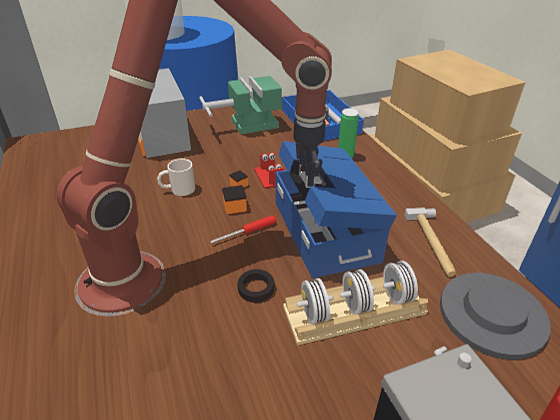

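The latch is free and the lid is rising. I'll follow the arc while watching the forces.

```bash
cat >> h.py <<'E'
def lip(a,f):
    x=-.140-.042*np.cos(f); z=.030+.042*np.sin(f)
    X=x*np.cos(a)+z*np.sin(a); Z=-x*np.sin(a)+z*np.cos(a)
    return bx(.1+X,0,.115+Z)
E
python3 - <<'E'
from h import *
for a in np.arange(.35,1.86,.15):
    arm.line_to(list(lip(a,.5)+G),velocity=.12); st("a%.2f"%a)
    if np.linalg.norm(arm.read_ft_force())>30: break
cv2.imwrite("pics/s3.png",snapshot("side"))
E
```

```text
a0.35 t=6.17 [ 0.5133 -0.0015  0.2779] F [-5.6  4.3  2.5] op 0.46
a0.50 t=6.56 [ 0.5316 -0.0029  0.2993] F [-4.5  5.3  2.6] op 0.46
a0.65 t=6.94 [ 0.5525 -0.0044  0.3173] F [-2.6  4.7  1. ] op 0.46
a0.80 t=7.33 [ 0.5759 -0.0062  0.332 ] F [-2.3  4.7  0.2] op 0.46
a0.95 t=7.71 [ 0.6013 -0.008   0.3431] F [-0.9  4.5 -0.3] op 0.46
a1.10 t=8.09 [ 0.628  -0.01    0.3503] F [-0.2  4.1  0.1] op 0.46
a1.25 t=8.47 [ 0.6555 -0.0121  0.3535] F [ 0.5  4.5 -0.8] op 0.46
a1.40 t=8.86 [ 0.6832 -0.0142  0.3526] F [ 0.5  5.2 -1.1] op 0.45
a1.55 t=9.24 [ 0.7108 -0.0162  0.3478] F [ 3.1  4.3 -1.3] op 0.46
a1.70 t=9.62 [ 0.7373 -0.0182  0.3391] F [ 4.   4.7 -0.9] op 0.46
a1.85 t=10.01 [ 0.7624 -0.0201  0.3272] F [4.9 4.7 0.4] op 0.45
```

View pics/s3.png

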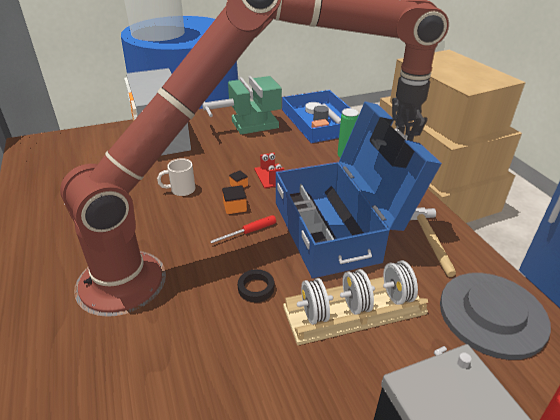

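The lid stands at about 1.85 rad, and the side view shows the open box and cradle. I'll release, check that the lid stays, and pick the far pulley.

```bash
cat >> h.py <<'E'
def pul(k): return np.array([RACK[0]+k*.104*np.cos(AX),RACK[1]+k*.104*np.sin(AX)])
def goline(p,psi,v=.3):
    b=best(p,psi); arm.line_to(list(map(float,p)),velocity=v,ori=list(tq(b[1])))
def gomove(p,psi):
    b=best(p,psi); arm.movep(list(map(float,p)),list(tq(b[1])))
def pick(xy,z,psi,up,op=.7,eff=60):
    arm.move_gripper(op); gomove([*xy,up],psi) if False else goline([*xy,up],psi,.35)
    arm.line_to([*map(float,xy),z],velocity=.2); st("at"); arm.move_gripper(0.1,effort=eff); st("grip")
    arm.line_to([*map(float,xy),up],velocity=.25); st("up")
E
python3 - <<'E'
from h import *
arm.move_gripper(.75,effort=30); st("open")
p=arm.read_tool_pos(); arm.line_to([p[0],p[1],.43],velocity=.25); st()
cv2.imwrite("pics/s4.png",snapshot("side"));
pick(pul(1),.152,AX,.30)
cv2.imwrite("pics/s5.png",snapshot("side"));cv2.imwrite("pics/t5.png",snapshot("top"))
s=cv2.hconcat([cv2.imread("pics/s4.png")[40:300,250:500],cv2.imread("pics/s5.png")[40:350,250:500][:260]])
cv2.imwrite("pics/c5.png",cv2.resize(s,None,fx=1.6,fy=1.6))
E
```

```text
open t=10.43 [ 0.759  -0.0226  0.3256] F [-0.1 -0.3  0.6] op 0.75
 t=10.99 [ 0.759  -0.0233  0.4306] F [ 0.5 -0.5  0.2] op 0.75
at t=13.90 [ 0.6106 -0.3018  0.1537] F [-0.3  0.5  0.5] op 0.70
grip t=14.24 [ 0.6104 -0.3016  0.1539] F [-1.   1.3  6.2] op 0.38
up t=14.98 [ 0.6095 -0.2997  0.2972] F [-0.4  0.7 -5.7] op 0.39
```

View pics/c5.png

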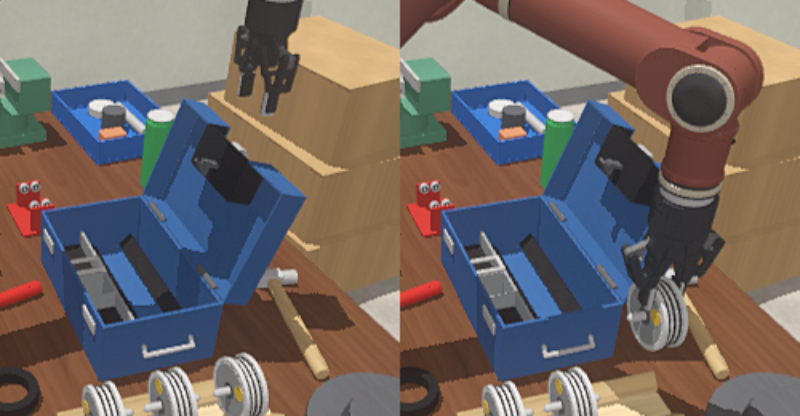

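Pulley held, lid staying open. Next is the carry to the rollers.

```bash
cat >> h.py <<'E'
def wrapnear(psi,ref): return psi+np.pi*np.round((ref-psi)/np.pi)
def carry(pts,psi_end,v=.35):
    # pts: list of TCP positions; jaw angle interpolated to psi_end
    R=Rot.from_quat(arm.read_eef_rot()).as_matrix(); p0=np.arctan2(R[1,1],R[0,1])
    b=best(pts[-1],psi_end); pe=b[1]; pe=p0+(pe-p0+np.pi)%(2*np.pi)-np.pi
    print("psi",p0,pe,b[2].round(2))
    n=len(pts)
    for i,p in enumerate(pts):
        arm.line_to(list(map(float,p)),velocity=v,ori=list(tq(p0+(pe-p0)*(i+1)/n)))
E
python3 - <<'E'
from h import *
carry([[.52,-.15,.31],[.50,.08,.31],[*ROL,.26]],np.pi/2+RY); st("above")
cv2.imwrite("pics/s6.png",snapshot("side"));cv2.imwrite("pics/t6.png",snapshot("top"))
s=cv2.hconcat([cv2.imread("pics/s6.png")[40:300,170:420],cv2.imread("pics/t6.png")[80:340,80:330]])
cv2.imwrite("pics/c6.png",cv2.resize(s,None,fx=1.6,fy=1.6))
E
```

```text
psi 3.0449460834032247 4.675388980384691 [-1.04  0.71  0.82  1.64 -0.58  1.05 -1.65]
above t=17.41 [0.5193 0.3086 0.2595] F [ 0.7  0.  -5. ] op 0.39
```

View pics/c6.png

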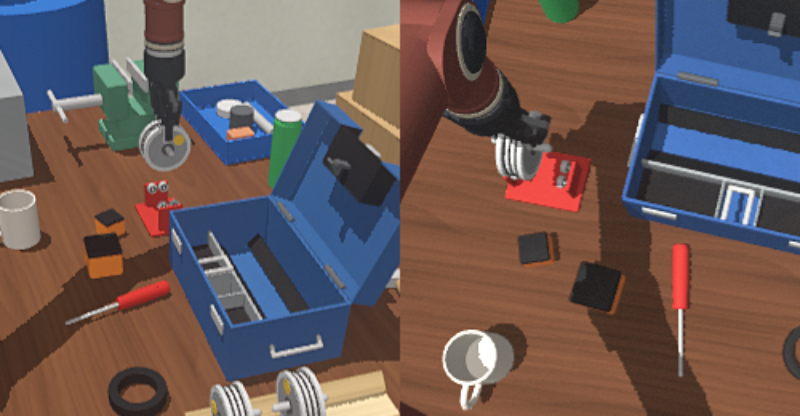

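Run:
```python
from h import *
arm.line_to([*ROL,.165],velocity=.15); st()
arm.line_to([*ROL,.153],velocity=.05); st("low")
cv2.imwrite("pics/s7.png",snapshot("side"));cv2.imwrite("pics/t7.png",snapshot("top"))
s=cv2.hconcat([cv2.imread("pics/s7.png")[130:210,240:320],cv2.imread("pics/t7.png")[150:230,130:210]])
cv2.imwrite("pics/c7.png",cv2.resize(s,None,fx=5,fy=5,interpolation=cv2.INTER_CUBIC))
```

```text
t=18.29 [0.5197 0.3098 0.1661] F [ 1.1  0.7 -3.4] op 0.39
low t=18.68 [0.5167 0.3106 0.1535] F [-4.6  0.1  1.6] op 0.39
```

View pics/c7.png

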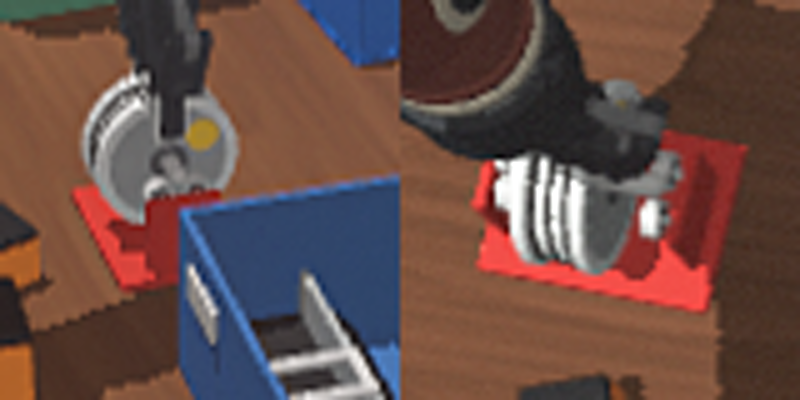

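The axle is on the rollers. The −x reaction suggests the stand centre is about 2 mm nearer than measured. I'll release, rise and look.

Run:
```python
from h import *
arm.move_gripper(.72); st("rel")
p=arm.read_tool_pos(); arm.line_to([p[0],p[1],.27],velocity=.25); st()
cv2.imwrite("pics/s8.png",snapshot("side"));cv2.imwrite("pics/t8.png",snapshot("top"))
s=cv2.hconcat([cv2.imread("pics/s8.png")[120:220,220:320],cv2.imread("pics/t8.png")[150:250,130:230]])
cv2.imwrite("pics/c8.png",cv2.resize(s,None,fx=4,fy=4,interpolation=cv2.INTER_CUBIC))
```

```text
rel t=19.17 [0.5195 0.3099 0.1535] F [-0.1 -0.6  1. ] op 0.72
 t=19.78 [0.5191 0.31   0.27  ] F [ 0.4  0.  -0.5] op 0.72
```

View pics/c8.png

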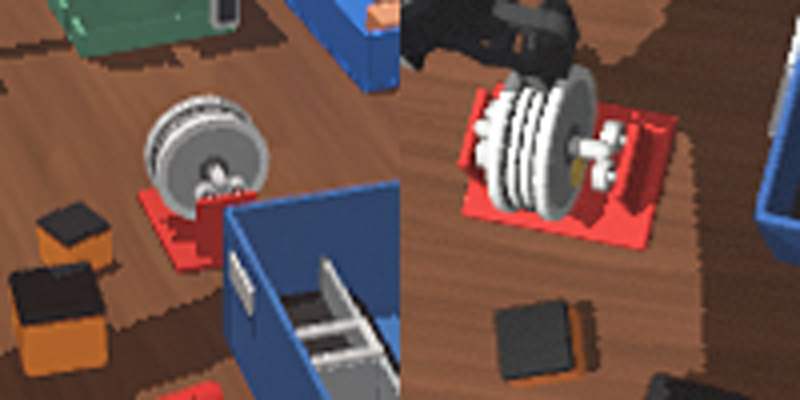

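It is seated and swinging heavy side down. The small tin at top (164,235) hasn't moved, while the larger lookalike is at (203,259). While the pulley settles I'll fetch the small tin for the left bin.

Run:
```python
from h import *
T=[.3993,.2985]
goline([*T,.18],np.radians(108.2),.3); st()
cv2.imwrite("pics/s9.png",snapshot("side"));cv2.imwrite("pics/t9.png",snapshot("top"))
s=cv2.hconcat([cv2.imread("pics/s9.png")[120:230,190:300],cv2.imread("pics/t9.png")[170:280,130:240]])
cv2.imwrite("pics/c9.png",cv2.resize(s,None,fx=3.6,fy=3.6,interpolation=cv2.INTER_CUBIC))
```

```text
t=20.53 [0.4009 0.2987 0.1803] F [ 0.4  0.1 -0.6] op 0.72
```

View pics/c9.png

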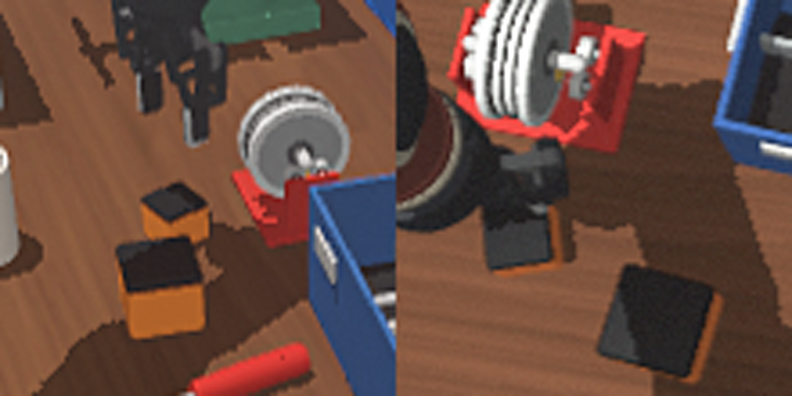

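Run:
```python
from h import *
T=[.3993,.2985]
arm.line_to([*T,.082],velocity=.15); st("down")
arm.move_gripper(.2,effort=40); st("grip")
arm.line_to([*T,.26],velocity=.25); st("up")
B=bx(-.058,.096)
carry([[.45,.19,.26],[*B[:2],.26]],PB); st()
arm.line_to([*B[:2],.122],velocity=.15); st("in")
cv2.imwrite("pics/s10.png",snapshot("side"));cv2.imwrite("pics/t10.png",snapshot("top"))
s=cv2.hconcat([cv2.imread("pics/s10.png")[120:270,240:390],cv2.imread("pics/t10.png")[120:270,150:300]])
cv2.imwrite("pics/c10.png",cv2.resize(s,None,fx=2.6,fy=2.6,interpolation=cv2.INTER_CUBIC))
```

```text
down t=21.43 [0.4001 0.2986 0.0826] F [ 0.9 -0.2 -0. ] op 0.72
grip t=21.73 [0.4    0.2989 0.0831] F [ 0.2 -0.4  6.4] op 0.51
up t=22.58 [0.3982 0.2983 0.2588] F [ 0.1 -1.4 -0.8] op 0.51
psi -1.2527153035174472 -1.6477963267948967 [-0.71  0.56  0.75  1.87 -0.48  0.9  -1.38]
 t=23.55 [0.5122 0.0947 0.2589] F [-1.3  0.2 -1.2] op 0.51
in t=24.62 [0.5128 0.0947 0.1227] F [-0.4  0.3 -1.4] op 0.51
```

View pics/c10.png

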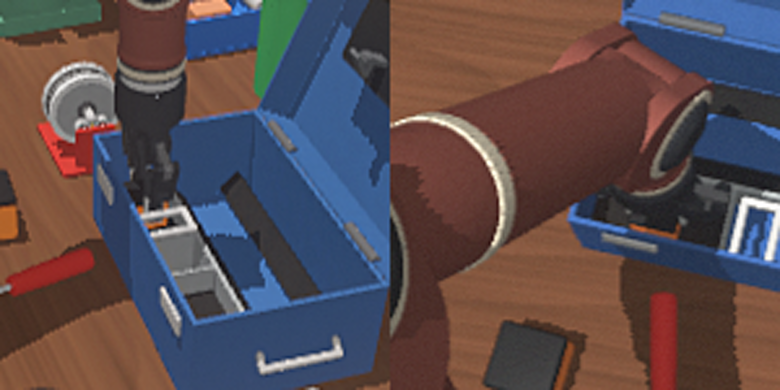

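The tin is inside the left bin. I'll release and go back to the rollers.

```bash
sed -i 's/^ROL=.*/ROL=np.array([.5172,.310]);RY=-.037/' h.py
python3 - <<'E'
from h import *
arm.move_gripper(.66); st("rel")
p=arm.read_tool_pos(); arm.line_to([p[0],p[1],.27],velocity=.25); 
cv2.imwrite("pics/s11.png",snapshot("side"))
arm.move_gripper(.72)
goline([.46,.2,.30],np.pi/2+RY,.3); st()
for i in range(2):
    cv2.imwrite(f"pics/s11{i}.png",snapshot("side"));cv2.imwrite(f"pics/t11{i}.png",snapshot("top"))
    if i==0: arm.pause(.5)
a=[cv2.imread(f"pics/{n}.png") for n in("s110","s111","t110","t111")]
s=cv2.hconcat([a[0][130:220,230:320],a[1][130:220,230:320],a[2][150:240,130:220],a[3][150:240,130:220]])
cv2.imwrite("pics/c11.png",cv2.resize(s,None,fx=2.2,fy=2.2,interpolation=cv2.INTER_CUBIC))
crop("",cv2.imread("pics/s11.png"),240,120,390,270,4,"c11b")
print(abs(a[0][130:220,230:320].astype(int)-a[1][130:220,230:320]).max(), abs(a[2][150:240,130:220].astype(int)-a[3][150:240,130:220]).max())
E
```

```text
rel t=25.00 [0.5126 0.0944 0.1225] F [ 0.4 -0.8  0.3] op 0.66
 t=26.57 [0.4596 0.2006 0.2998] F [ 0.5 -0.7 -0.7] op 0.73
58 94
```

View pics/c11.png

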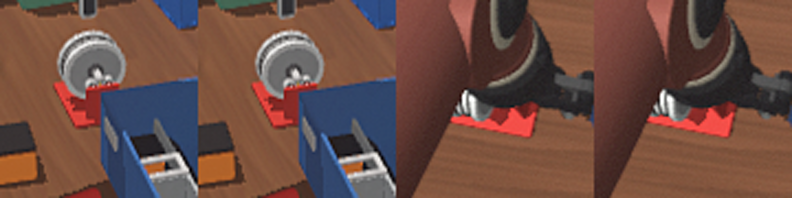

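View pics/c11b.png

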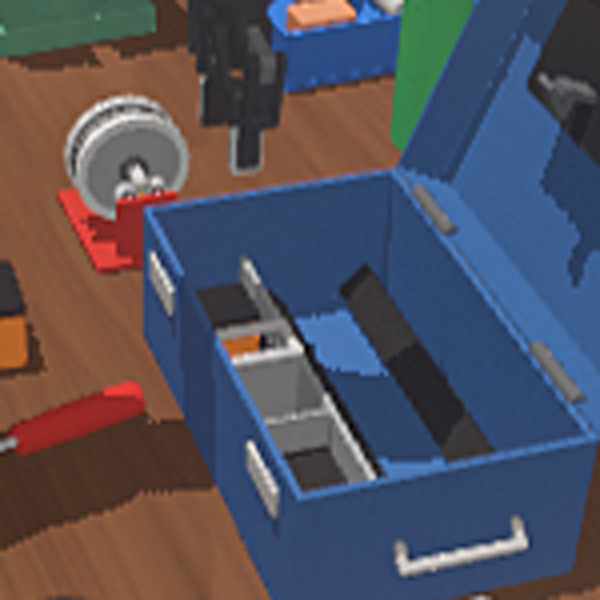

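The tin (orange) is in the left bin. The pulley's dot is hidden behind the stand's plate, so it is low. I'll check stillness with the arm parked above, then grip, lift and look for the dot.

```bash
cat >> h.py <<'E'
def still(n=8,roi=(130,200,236,300)):
    a=None
    for i in range(n):
        b=cv2.GaussianBlur(snapshot("side"),(3,3),0)[roi[0]:roi[1],roi[2]:roi[3]].astype(int)
        if a is not None:
            d=abs(a-b).max()
            print("diff",d,end=" ")
            if d<8: print(); return True
        a=b; arm.pause(.4)
    print(); return False
E
python3 - <<'E'
from h import *
arm.move_gripper(.72)
goline([*ROL,.27],np.pi/2+RY,.3); arm.pause(.2); print(still()); st()
arm.line_to([*ROL,.153],velocity=.2); arm.pause(.1); st("at")
arm.move_gripper(.1,effort=60); st("grip")
p=arm.read_tool_pos(); arm.line_to([p[0],p[1],.25],velocity=.15); st("up")
cv2.imwrite("pics/s12.png",snapshot("side"));cv2.imwrite("pics/t12.png",snapshot("top"))
s=cv2.hconcat([cv2.imread("pics/s12.png")[90:190,220:320],cv2.imread("pics/t12.png")[130:230,120:220]])
cv2.imwrite("pics/c12.png",cv2.resize(s,None,fx=4,fy=4,interpolation=cv2.INTER_CUBIC))
E
```

```text
diff 24 diff 15 diff 2 
True
 t=29.67 [0.5172 0.31   0.27  ] F [ 0.3  0.8 -0.2] op 0.72
at t=30.50 [0.5183 0.3102 0.1547] F [0.2 0.4 0.8] op 0.72
grip t=30.86 [0.5177 0.3102 0.1541] F [-0.4  0.2  4.6] op 0.39
up t=31.66 [0.5165 0.3102 0.2483] F [-0.4  0.3 -5.5] op 0.39
```

View pics/c12.png

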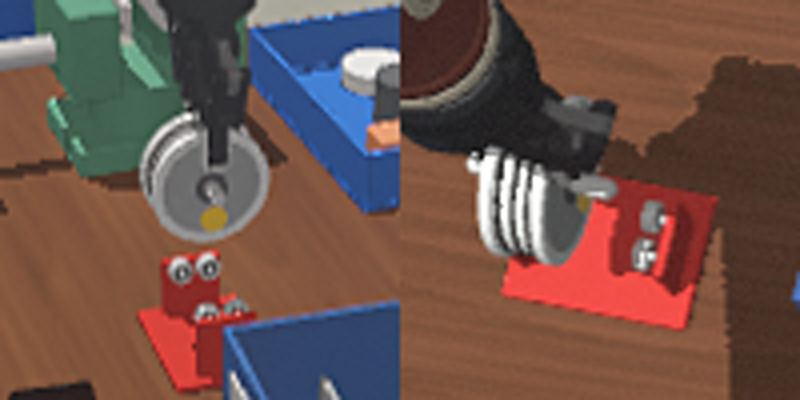

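The dot is straight below the axle at (213,218) in the side crop. Now to slot0.

```bash
cat >> h.py <<'E'
def place(y,zc=.146,via=None):
    S=bx(.035,y)
    carry(([via] if via else [])+[[*S[:2],.285]],PB,.3); st("above slot")
    arm.line_to([*S[:2],.165],velocity=.15)
    for z in np.arange(.160,zc-.0045,-.003):
        arm.line_to([*S[:2],float(z)],velocity=.05); f=arm.read_ft_force()
        if f[2]>1: break
    st("seated?")
E
python3 - <<'E'
from h import *
p=arm.read_tool_pos(); arm.line_to([p[0],p[1],.285],velocity=.2)
place(.104)
cv2.imwrite("pics/s13.png",snapshot("side"));cv2.imwrite("pics/t13.png",snapshot("top"))
s=cv2.hconcat([cv2.imread("pics/s13.png")[90:270,240:420],cv2.imread("pics/t13.png")[80:260,180:360]])
cv2.imwrite("pics/c13.png",cv2.resize(s,None,fx=2.2,fy=2.2,interpolation=cv2.INTER_CUBIC))
E
```

```text
psi -1.6081115430211363 -1.6477963267948963 [-0.61  0.67  0.73  1.58 -0.49  1.09 -1.4 ]
above slot t=33.01 [0.605  0.0967 0.2837] F [-0.2  1.6 -5.6] op 0.39
seated? t=35.46 [0.6073 0.0949 0.147 ] F [0.5 0.1 4.3] op 0.39
```

View pics/c13.png

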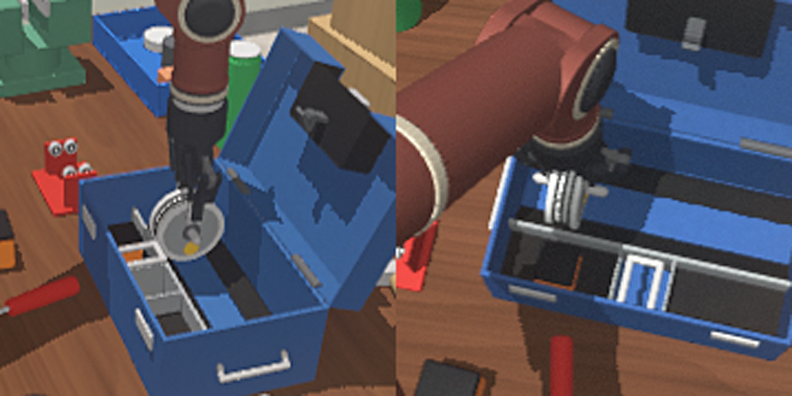

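Contact and weight transfer at the right height. I'll release, then pick the middle pulley.

```bash
cat >> h.py <<'E'
def fetch(k):
    carry([[.53,-.17,.30],[*pul(k),.30]],AX,.35)
    pick(pul(k),.152,AX,.30)
    carry([[.52,-.15,.31],[.50,.08,.31],[*ROL,.26]],np.pi/2+RY); st("above rollers")
    arm.line_to([*ROL,.165],velocity=.15)
    arm.line_to([*ROL,.153],velocity=.05); st("low")
def release_up(op=.72,up=.29):
    arm.move_gripper(op); p=arm.read_tool_pos(); arm.line_to([p[0],p[1],up],velocity=.2)
E
python3 - <<'E'
from h import *
release_up(); st("up")
cv2.imwrite("pics/s14.png",snapshot("side"))
fetch(0)
cv2.imwrite("pics/s15.png",snapshot("side"));cv2.imwrite("pics/t15.png",snapshot("top"))
s=cv2.hconcat([cv2.imread("pics/s14.png")[90:270,240:420],cv2.imread("pics/s15.png")[90:270,200:380]])
cv2.imwrite("pics/c15.png",cv2.resize(s,None,fx=2.2,fy=2.2,interpolation=cv2.INTER_CUBIC))
E
```

```text
up t=36.82 [0.6046 0.0954 0.2887] F [ 0.1 -0.4 -0.5] op 0.72
psi -1.64774944998059 -3.238192653589793 [-0.11  0.73  1.08  1.65 -0.69  1.19 -2.1 ]
at t=40.11 [ 0.5068 -0.2919  0.1532] F [ 0.   0.3 -0. ] op 0.70
grip t=40.45 [ 0.5065 -0.2916  0.1534] F [-2.5  0.6  7. ] op 0.39
up t=41.19 [ 0.5062 -0.2896  0.2979] F [-0.5  0.2 -3.9] op 0.40
psi 3.0454191210187407 4.67538898038469 [-1.05  0.71  0.84  1.64 -0.59  1.06 -1.64]
above rollers t=43.52 [0.5178 0.3083 0.2596] F [ 0.4 -0.  -4.2] op 0.39
low t=44.69 [0.5161 0.3108 0.153 ] F [-3.   0.2 -0.4] op 0.39
```

View pics/c15.png

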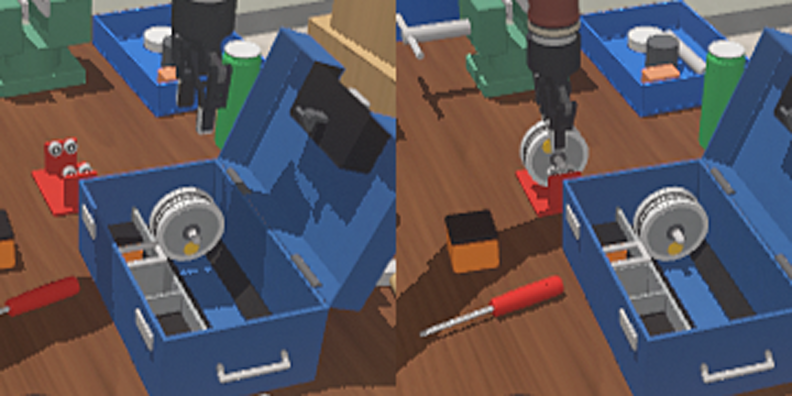

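Pulley 1 sits in slot0 with its dot down. Releasing pulley 2 on the rollers; its dot is currently near the top, so it will swing.

Run:
```python
from h import *
release_up(up=.27); arm.pause(5); print(still(14)); st()
cv2.imwrite("pics/s16.png",snapshot("side"));cv2.imwrite("pics/t16.png",snapshot("top"))
s=cv2.hconcat([cv2.imread("pics/s16.png")[120:220,220:320],cv2.imread("pics/t16.png")[150:250,130:230]])
cv2.imwrite("pics/c16.png",cv2.resize(s,None,fx=3.5,fy=3.5,interpolation=cv2.INTER_CUBIC))
```

```text
diff 2 
True
 t=51.41 [0.518  0.3096 0.27  ] F [-0.1  0.2 -0. ] op 0.72
```

View pics/c16.png

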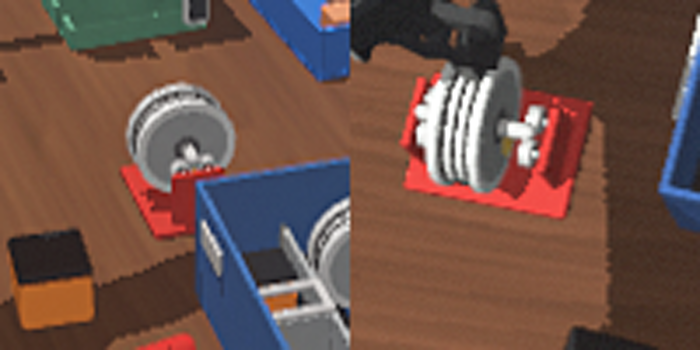

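At rest with the dot low. Pick up and place in slot1.

Run:
```python
from h import *
arm.line_to([*ROL,.153],velocity=.2); arm.pause(.1); st("at")
arm.move_gripper(.1,effort=60); st("grip")
p=arm.read_tool_pos(); arm.line_to([p[0],p[1],.285],velocity=.15); st("up")
cv2.imwrite("pics/s17.png",snapshot("side"))
place(0)
cv2.imwrite("pics/s18.png",snapshot("side"))
s=cv2.hconcat([cv2.imread("pics/s17.png")[70:250,200:380],cv2.imread("pics/s18.png")[90:270,240:420]])
cv2.imwrite("pics/c18.png",cv2.resize(s,None,fx=2.2,fy=2.2,interpolation=cv2.INTER_CUBIC))
```

```text
at t=52.34 [0.5183 0.3101 0.1547] F [-0.4 -0.6 -0. ] op 0.72
grip t=52.70 [0.5177 0.3101 0.1541] F [-0.4  0.2  6.2] op 0.39
up t=53.73 [0.5168 0.3101 0.2835] F [-0.9  0.2 -3.9] op 0.39
psi -1.6077677568307416 -1.6477963267948965 [-0.46  0.65  0.76  1.62 -0.49  1.07 -1.21]
above slot t=55.02 [ 0.5975 -0.0061  0.2844] F [ 1.1  0.7 -4.4] op 0.39
seated? t=57.48 [ 0.5994 -0.0089  0.1469] F [1.8 0.1 5.2] op 0.39
```

View pics/c18.png

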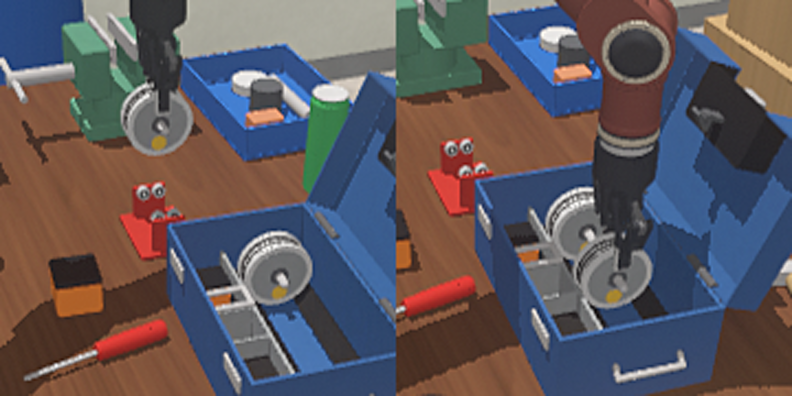

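Dot down, seated in slot1. Now the third pulley.

Run:
```python
from h import *
release_up(); st("up")
fetch(-1)
cv2.imwrite("pics/s19.png",snapshot("side"))
crop("",cv2.imread("pics/s19.png"),200,90,400,270,3.5,"c19")
```

```text
up t=58.78 [ 0.5965 -0.0081  0.2888] F [-0.6  0.7 -0.2] op 0.72
psi -1.647710380338944 -3.238192653589793 [-0.15  0.61  1.16  1.9  -0.64  1.07 -1.97]
at t=62.02 [ 0.4032 -0.2816  0.1527] F [ 0.  -0.7 -0. ] op 0.70
grip t=62.37 [ 0.4032 -0.2814  0.153 ] F [-1.4  0.9  5.5] op 0.39
up t=63.11 [ 0.4026 -0.2795  0.2982] F [ 0.1  0.1 -4.4] op 0.39
psi 3.045613648487763 4.675388980384689 [-1.05  0.71  0.84  1.64 -0.59  1.06 -1.64]
above rollers t=65.43 [0.5177 0.3083 0.2596] F [-0.1 -0.5 -4.8] op 0.39
low t=66.61 [0.5155 0.3105 0.1528] F [-3.5 -0.2  0.2] op 0.39
```

View pics/c19.png

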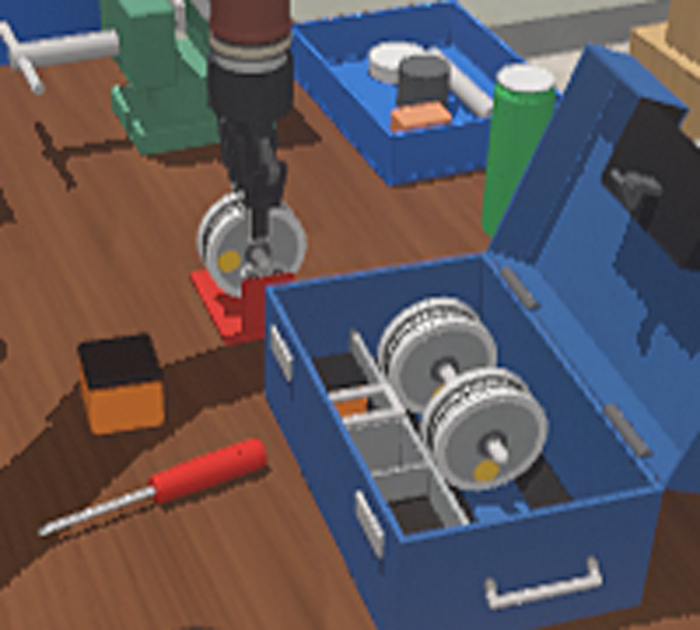

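Run:
```python
from h import *
release_up(up=.27); arm.pause(5); print(still(14)); st()
cv2.imwrite("pics/s20.png",snapshot("side"))
arm.line_to([*ROL,.153],velocity=.2); arm.pause(.1); st("at")
arm.move_gripper(.1,effort=60); st("grip")
p=arm.read_tool_pos(); arm.line_to([p[0],p[1],.285],velocity=.15); st("up")
cv2.imwrite("pics/s21.png",snapshot("side"))
s=cv2.hconcat([cv2.imread("pics/s20.png")[70:250,200:380],cv2.imread("pics/s21.png")[70:250,200:380]])
cv2.imwrite("pics/c21.png",cv2.resize(s,None,fx=2.2,fy=2.2,interpolation=cv2.INTER_CUBIC))
```

```text
diff 2 
True
 t=73.28 [0.5182 0.3098 0.27  ] F [ 1.1  0.4 -0.3] op 0.73
at t=74.16 [0.5183 0.3101 0.1547] F [-0.1  0.3  0.2] op 0.72
grip t=74.52 [0.5177 0.3104 0.1541] F [-0.6  0.6  5.2] op 0.39
up t=75.55 [0.5168 0.3103 0.2835] F [ 0.1 -0.  -3.7] op 0.39
```

View pics/c21.png

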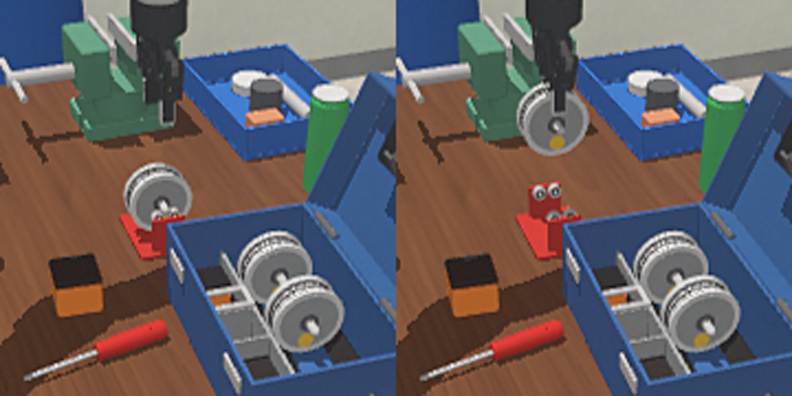

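Run:
```python
from h import *
place(-.104); cv2.imwrite("pics/s22.png",snapshot("side"))
release_up(up=.33); st("up")
carry([[.45,-.05,.36]],PB); arm.move_gripper(0.0)
goline([.40,.30,.40],PB)
cv2.imwrite("pics/s23.png",snapshot("side"));cv2.imwrite("pics/t23.png",snapshot("top"))
st()
s=cv2.hconcat([cv2.imread("pics/s23.png")[90:270,250:430],cv2.imread("pics/t23.png")[60:240,210:390]])
cv2.imwrite("pics/c23.png",cv2.resize(s,None,fx=2.2,fy=2.2,interpolation=cv2.INTER_CUBIC))
```

```text
psi -1.6077620420933456 -1.6477963267948963 [-0.3   0.66  0.78  1.62 -0.51  1.08 -1.03]
above slot t=77.17 [ 0.5898 -0.1102  0.2846] F [ 0.   1.7 -3.8] op 0.39
seated? t=79.62 [ 0.5916 -0.1127  0.1469] F [2.4 0.2 6.2] op 0.39
up t=81.13 [ 0.5886 -0.1117  0.3287] F [-0.9  0.6 -0.7] op 0.72
psi -1.6478016213894842 -1.6477963267948974 [-0.6   0.34  0.91  1.89 -0.31  1.06 -1.22]
 t=83.77 [0.4006 0.298  0.4002] F [0.5 0.3 0.3] op -0.00
```

View pics/c23.png

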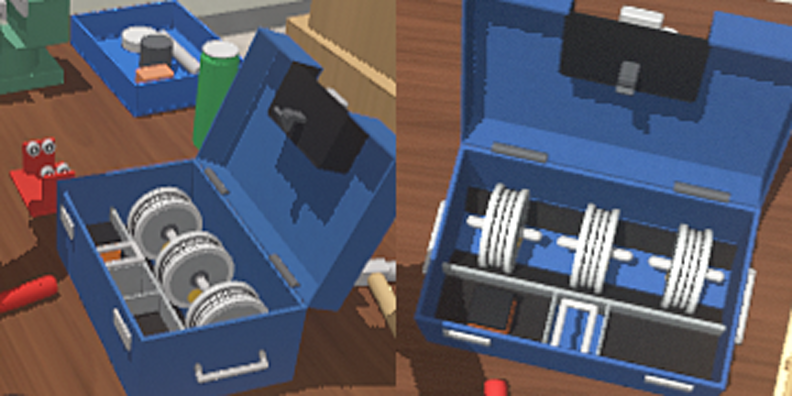

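All three pulleys are in the cradle, the tin is in the left bin, and the lid is still open. To close it I'll go behind the lid's left side with shut fingers; first I'll check reach along the whole arc.

```bash
cat >> h.py <<'E'
YL=.112
def tip(a):
    s=np.clip(np.sin(a),0,1); d=.180-.015*s; off=.001+.013*s; h=.045+off
    X=-d*np.cos(a)+h*np.sin(a); Z=d*np.sin(a)+h*np.cos(a)
    return bx(.1+X,YL,.115+Z+.073)
E
python3 - <<'E'
from h import *
for psi in(PB,BY):
    print([None if best(p,psi) is None else best(p,psi)[2].round(1).tolist() for p in[bx(.232,YL,.45),bx(.232,YL,.325)]+[tip(a) for a in(1.85,1.2,.6,0)]])
for a in(1.85,1.5,1,0.5,0): print(a,tip(a).round(3))
E
```

```text
[[-0.2, 1.0, 0.7, 0.3, -0.6, 1.9, -1.7], [-0.3, 1.0, 0.7, 0.8, -0.6, 1.6, -1.5], [-0.4, 0.9, 0.7, 0.9, -0.6, 1.5, -1.5], [-0.6, 0.7, 0.8, 1.3, -0.5, 1.4, -1.4], [-0.7, 0.6, 0.8, 1.6, -0.4, 1.1, -1.5], [-0.7, 0.6, 0.7, 1.9, -0.5, 0.8, -1.4]]
[[-0.2, 1.0, 0.4, 0.3, -0.3, 1.9, -0.2], [-0.2, 0.9, 0.3, 0.7, -0.3, 1.5, -0.1], [-0.3, 0.9, 0.3, 0.9, -0.3, 1.4, -0.1], [-0.7, 0.8, 1.2, 1.3, -0.8, 1.5, -2.8], [-0.9, 0.7, 1.1, 1.6, -0.7, 1.2, -2.8], [-0.9, 0.7, 1.0, 1.9, -0.7, 0.9, -2.7]]
1.85 [0.773 0.09  0.331]
1.5 [0.718 0.095 0.357]
1 [0.629 0.101 0.36 ]
0.5 [0.545 0.108 0.317]
0 [0.492 0.112 0.234]
```

Run:
```python
from h import *
carry([[.60,.19,.43],bx(.232,YL,.425)],PB,.25); st("behind-above")
arm.line_to(list(bx(.232,YL,.325)),velocity=.12); st("behind")
cv2.imwrite("pics/s24.png",snapshot("side"));cv2.imwrite("pics/t24.png",snapshot("top"))
s=cv2.hconcat([cv2.imread("pics/s24.png")[30:230,260:460],cv2.imread("pics/t24.png")[0:200,190:390]])
cv2.imwrite("pics/c24.png",cv2.resize(s,None,fx=2,fy=2,interpolation=cv2.INTER_CUBIC))
```

```text
psi -1.6515006194952317 -1.6477963267948967 [-0.27  0.98  0.74  0.44 -0.62  1.82 -1.61]
behind-above t=86.26 [0.8025 0.0886 0.4253] F [-0.3 -0.1  0.5] op 0.00
behind t=87.24 [0.803  0.0881 0.3264] F [ 0.1 -0.6  0.1] op 0.00
```

View pics/c24.png

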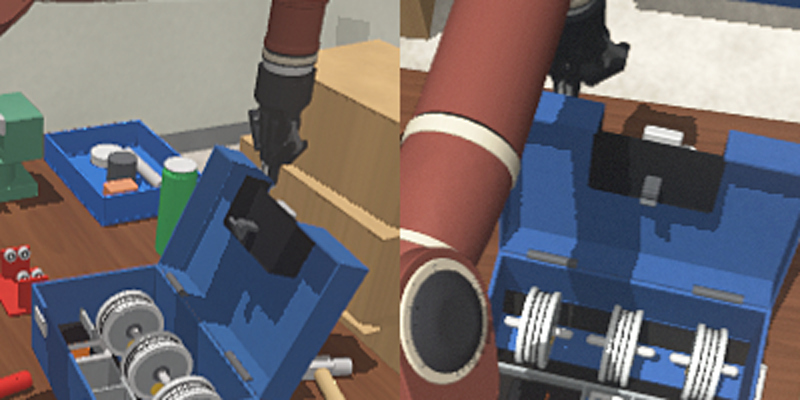

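The fingers are behind the lid's left front part with no contact. Sweeping it shut in small arc steps with a force check.

Run:
```python
from h import *
for a in np.arange(1.85,.24,-.1):
    arm.line_to(list(tip(a)),velocity=.12); f=arm.read_ft_force()
    print("%.2f"%a,np.round(f,1),np.round(arm.read_tool_pos()-tip(a),3)[[0,2]])
    if np.linalg.norm(f)>25: print("STOP");break
st()
cv2.imwrite("pics/s25.png",snapshot("side"))
```

```text
1.85 [ 2.9 -0.6  1.9] [0.001 0.002]
1.75 [ 0.8 -0.5  5.4] [-0. -0.]
1.65 [-0.7  0.1 -0.9] [-0.001 -0.001]
1.55 [ 0.2 -0.2  0.4] [-0.    -0.001]
1.45 [-1.8 -0.2 -0. ] [-0. -0.]
1.35 [ 0.  -0.   0.5] [-0. -0.]
1.25 [-0.4  0.7  0.2] [-0. -0.]
1.15 [-0.5 -0.7  0. ] [-0. -0.]
1.05 [ 0.2  1.3 -0.3] [ 0. -0.]
0.95 [ 0.1  0.8 -0.2] [ 0. -0.]
0.85 [-1.   0.5  0.2] [ 0. -0.]
0.75 [ 0.3 -0.3  0.6] [0. 0.]
0.65 [0.4 0.1 0. ] [0. 0.]
0.55 [0.3 0.2 0.1] [0. 0.]
0.45 [ 0.7 -0.3 -0.4] [0. 0.]
0.35 [-0.1 -0.3 -0.9] [0. 0.]
0.25 [-0.2 -0.2  0.7] [0. 0.]
 t=92.62 [0.5132 0.1104 0.2794] F [-0.2 -0.2  0.7] op -0.00
```

View pics/s25.png

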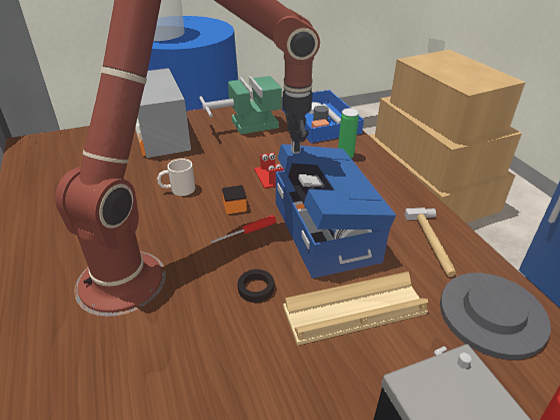

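The lid follows and is now at about 0.25 rad. Pressing it shut.

Run:
```python
from h import *
for a in(.15,.08):
    arm.line_to(list(tip(a)),velocity=.08); st("a%.2f"%a)
T=tip(0)
z=T[2]+.006
while z>T[2]-.016:
    arm.line_to([T[0],T[1],float(z)],velocity=.04); f=arm.read_ft_force(); print("%.4f"%z,np.round(f,1),round(float(arm.read_tool_pos()[2]),4))
    if f[2]>28: break
    z-=.0015
arm.pause(.3); st("pressed")
p=arm.read_tool_pos(); arm.line_to([p[0],p[1],.33],velocity=.15)
goline([.36,.25,.40],PB)
cv2.imwrite("pics/s26.png",snapshot("side"));cv2.imwrite("pics/t26.png",snapshot("top")); st()
s=cv2.hconcat([cv2.imread("pics/s26.png")[120:300,240:420],cv2.imread("pics/t26.png")[90:270,210:390]])
cv2.imwrite("pics/c26.png",cv2.resize(s,None,fx=2.2,fy=2.2,interpolation=cv2.INTER_CUBIC))
```

```text
a0.15 t=93.07 [0.5031 0.1111 0.262 ] F [-0.3  0.1 -0.7] op 0.00
a0.08 t=93.39 [0.4992 0.1114 0.2505] F [ 3.  -0.1  2.8] op 0.00
0.2400 [-0.1  0.9  0.5] 0.2395
0.2385 [-0.1  0.1 -0.4] 0.2381
0.2370 [0.8 0.8 0.2] 0.2368
0.2355 [ 0.6  0.8 -0.6] 0.2354
0.2340 [-0.1  0.5  0.1] 0.2339
0.2325 [-1.6  0.8  4.4] 0.2332
0.2310 [-5.2 -0.6 15.4] 0.2331
0.2295 [-6.5  0.9 25. ] 0.233
0.2280 [-11.    0.3  34. ] 0.2329
pressed t=96.11 [0.4919 0.1116 0.2329] F [-11.1  -0.   34.3] op 0.00
 t=97.87 [0.3608 0.2483 0.3994] F [ 0.5 -0.5 -0.7] op 0.00
```

View pics/c26.png

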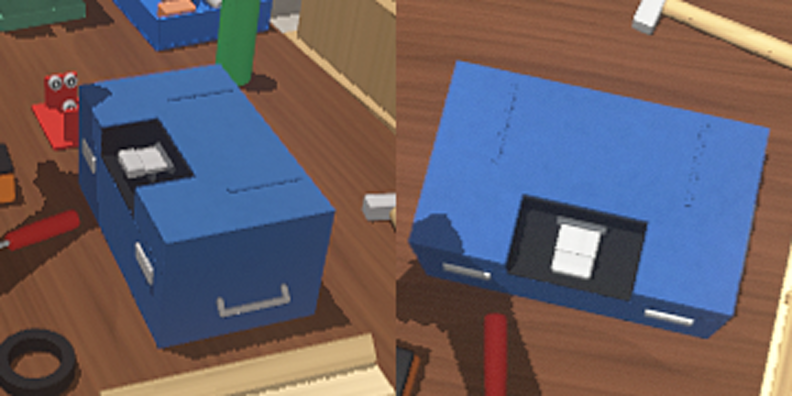

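The lid stopped hard at 0.160 m and took 34 N, well over the 10 N needed to snap. I'll compare the lid and mug with the first pictures.

Run:
```python
from h import *
arm.pause(.5)
for n,rois in(("top",{"lid":(120,240,220,380),"paddle":(160,225,255,330),"mug":(285,335,105,155)}),("side",{"lid":(150,275,275,390),"paddle":(175,210,285,325),"mug":(155,200,155,200)})):
    a=cv2.imread(f"pics/{n}0.png"); b=snapshot(n); cv2.imwrite(f"pics/{n}_end.png",b)
    for k,(y0,y1,x0,x1) in rois.items():
        A=cv2.Canny(a[y0:y1,x0:x1],80,200).astype(np.float32);B=cv2.Canny(b[y0:y1,x0:x1],80,200).astype(np.float32)
        print(n,k,cv2.phaseCorrelate(cv2.GaussianBlur(A,(5,5),1),cv2.GaussianBlur(B,(5,5),1)))
s=cv2.hconcat([cv2.imread("pics/side0.png")[140:240,260:400],cv2.imread("pics/side_end.png")[140:240,260:400]])
cv2.imwrite("pics/cend.png",cv2.resize(s,None,fx=2.8,fy=2.8,interpolation=cv2.INTER_CUBIC))
```

```text
top lid ((0.09778235464432328, 0.015562199231368368), 0.7593569254875183)
top paddle ((0.4883633726157157, -0.056644425177516666), 0.9875244223629986)
top mug ((0.10446901259239638, 0.11092812233928129), 0.9123194030761719)
side lid ((-0.03314563233929135, 0.4676137039729227), 0.7907082850138346)
side paddle ((-0.02052519892847471, 0.06195919218669843), 0.9592920958995819)
side mug ((0.5079869308723843, 0.42192626717445947), 0.6852287405508536)
```

View pics/cend.png

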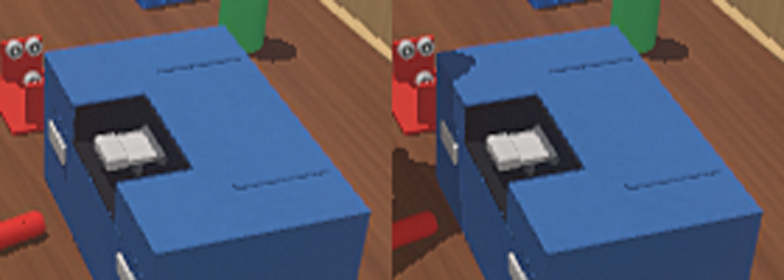

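View pics/side_end.png

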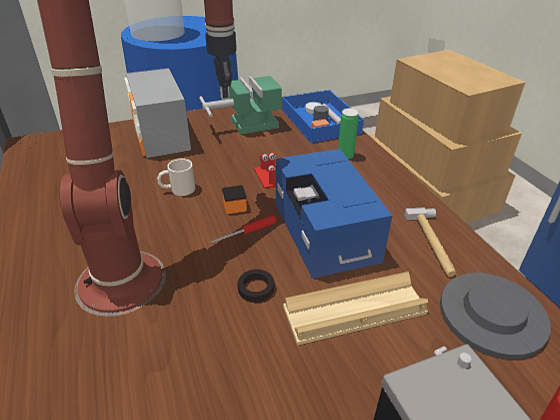

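The lid and paddle look as they did at the start: the shifts are under 0.5 px, and the paddle is flat. The mug at (180,177) is in place, and the robot is clear of everything. Handing in.

```bash
python3 -c "
from h import *
print(ticket.finish_job(), arm.read_time())"
```

```text
the job is handed in; nothing more can be done
the job is handed in; nothing more can be done
```

The job is done and handed in after about 98 s of robot time, and every check I made passed.

- **Lid opening:** I pulled the paddle and raised the lid to about 1.85 rad, where it stayed open by itself.
- **Pulleys:** All three went over the rollers one at a time. Two of them held still between pictures before I gripped them; the first was still moving slightly and then settled. Each was lifted with its yellow dot straight below the axle and set down in slot0, slot1 and slot2 in turn. The pictures showed all three in the cradle; the slot0 and slot1 dots were visibly down after release, and the slot2 dot was seen only when that pulley was lifted off the rollers.
- **Tin:** The smaller orange tin (about 43 mm, the other about 60 mm) is in the left front bin.
- **Closing:** I swept the lid shut from behind and pressed it with 34 N. It stopped hard at 160 mm above the bench, which is its shut height.
- **Last checks:** The lid and paddle matched the first pictures to within 0.5 px. The mug matched within about 0.5 px per axis, in its original place. The robot was touching nothing.

I didn't test the latch by pulling on the lid; I'm judging it latched from the hard stop, the force and the paddle lying flat. The first pulley also met the rollers about 2 mm off, so I moved the stand position 1.5 mm for the next two, which still landed about 2 mm off but within the rollers' catch.

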